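# Sort the ash cuttings into their trays

## Task

Sort the freshly cut ash pieces into the plywood trays: both long slats into the largest tray, both short slats into the middle-sized one, and the round wheel blank into the smallest, each lying flat on the tray's floor and none on top of another. Set the pieces down rather than dropping or throwing them, and leave the tape measure where it is.

Things in the scene. Friction and masses are not known exactly. Their poses are not given: they have to be found in the camera images.
- long_a_mid (a point): a bare ash slat with a strip of blue masking tape across the middle of its top, 125 mm long, 32 mm wide, 20 mm thick, lying flat on the table at the start; one of the two long ones. This point is its centre, half-way up (10 mm over its underside); x runs along its length, y across its width, z up. Loose, about 52 g
- long_b_mid (a point): a bare ash slat with a strip of blue masking tape across the middle of its top, 125 mm long, 32 mm wide, 20 mm thick, lying flat on the table at the start; the other of the two long ones. This point is its centre, half-way up (10 mm over its underside); x runs along its length, y across its width, z up. Loose, about 52 g
- short_a_mid (a point): a bare ash slat with a strip of blue masking tape across the middle of its top, 80 mm long, 32 mm wide, 20 mm thick, lying flat on the table at the start; one of the two short ones. This point is its centre, half-way up (10 mm over its underside); x runs along its length, y across its width, z up. Loose, about 33 g
- short_b_mid (a point): a bare ash slat with a strip of blue masking tape across the middle of its top, 80 mm long, 32 mm wide, 20 mm thick, lying flat on the table at the start; the other of the two short ones. This point is its centre, half-way up (10 mm over its underside); x runs along its length, y across its width, z up. Loose, about 33 g
- wheel_mid (a point): a round ash wheel blank, a disc of 45 mm diameter, 20 mm thick, with a 10 mm axle hole, lying flat on the table at the start. This point is its centre, half-way up (10 mm over its underside); z is the disc's axis, up. Loose, about 22 g
- tray_long: The largest tray: a shallow open plywood tray fixed to the table, outside 160 mm along its x by 175 mm along its y, inside 150 by 165 mm. Its floor is 4 mm thick, its walls are 5 mm thick and end 15 mm above the table. The origin is the centre of its underside, on the table; z is up. Home of the two long slats: there is both fit side by side along its y, 33 mm either side of its middle, with finger room
- tray_short: The middle-sized tray: a shallow open plywood tray fixed to the table, outside 160 mm along its x by 130 mm along its y, inside 150 by 120 mm. Its floor is 4 mm thick, its walls are 5 mm thick and end 15 mm above the table. The origin is the centre of its underside, on the table; z is up. Home of the two short slats: there is both fit side by side along its y, 33 mm either side of its middle, with finger room
- tray_wheel: The smallest tray, square: a shallow open plywood tray fixed to the table, outside 105 mm along its x by 105 mm along its y, inside 95 by 95 mm. Its floor is 4 mm thick, its walls are 5 mm thick and end 15 mm above the table. The origin is the centre of its underside, on the table; z is up. Home of the wheel blank
- tape_mid (a point): a yellow tape measure standing among the wooden pieces, loose, 62 mm along its x, 36 mm along its y, 54 mm high, to be left where it is. This point is its centre, 26 mm above the table; z is up
Mind the look-alikes: they are no part of the job. What is shaped like the part that bears wheel_mid but yellow is not meant.

How it is judged:
By the outcome, as a careful person would: the job done as asked, in the order asked, and still so for the second after the job is handed in, with the robot touching nothing.
It also fails if it takes over 118 s, if anything falls off the work surface, if the arm or the gripper's body presses on something with over 40 N, if the wrist force passes 120 N, or if a joint passes its speed limit or range.

## Robot

A 6-joint arm with a two-finger parallel gripper is mounted at the origin on the work surface. World frame = base frame: x ahead of the robot, y to its left, z up, the work surface at z = 0. Lengths are in m, angles in rad, forces in N, time in s.
With the tool pointing down it reaches from about 0.25 to 0.725 m from the base axis. Payload 9.7 kg.
Tool frame: the origin (TCP) lies at the very end of the fingers, on their centre line; the grasp point (between the pads) lies 19 mm behind it; z points along the fingers, y is the line along which they close (so a half turn about z gives the same grasp; the last joint's range is limited). The gripper opens to 85 mm and grips with 20 to 120 N. Pads are 22 mm wide; open, the fingers measure 114 mm over their backs; the gripper's body (76 mm by 85 mm) begins 54 mm behind the grasp point. The pads swing forward as they close: fully open they stand 13 mm farther back than shut.
Start: joints at [1.262, 0.087, 0.176, 1.66, 0, 1.571], TCP at [0.167, 0.524, 0.231] pointing down, gripper open.
Joint ranges: [-3.13, 3.13], [-0.85, 1.81], [-1.15, 1.24], [-2.2, 2.28], [-1.44, 1.52], [-3.14, 3.14]. Speed limits (rad/s): [2.22, 2.22, 2.57, 3.14, 3.14, 3.14].

## Interface

Orientations are given as [roll, pitch, yaw] about the fixed x, y, z axes, in that order (R = Rz(yaw) Ry(pitch) Rx(roll)).
In Python, from rig import env, cams gives the robot as it stands.
- The arm moves only by the tool carry_out, never from a script. Its arguments are lists of equal length, an entry for each row: "offset": the shift along the world's x, y, z as a fraction of full scale, a list of three; "rotation": the turn, a rotation vector about the world's x, y, z as a fraction of full scale, a list of three. A call has 1 to 5 rows; each row is the pose to reach, as a shift and turn from the pose commanded when the call began, turning the shorter way round; what a row does not reach only later rows make up. Full scale, the value 1, is 100 mm for a shift and 180 degrees for a turn. A row lasts 1/12 s, in which the tool goes at most 41.7 mm and 7.16 degrees, less where a joint would pass 70% of its speed; a pose out of reach is approached as far as the arm can. A call with a number of a shift or a turn outside -1 to 1 is refused whole. A call with a gripper value outside its range is refused whole. "fingers" is the gripper's target within -1 to 1 (shut at 1, half-way at 0, fully open at -1), set as the call begins (left out, the last holds). The fingers move at their own pace and stop on an object; "newtons" is the grip in N (left out, the last holds). Time passes only in rows, so rows that repeat a pose let the fingers close. It gives the time, the measured TCP pose, the force, the opening and the grip force at its end, in the units of the state.
- env.sense(): the state, without advancing time (a new reading comes with each control period).
- cams.get_image(name): name is "scene" or "side" or "wrist"; returns the picture (480x640x3 uint8, blue, green, red); there is no depth.
- cams.camera_info(name): a dict with "intrinsics" (3x3 intrinsics, pixels), "dist_coeffs" ([k1, k2, p1, p2, k3] as OpenCV has them; the pictures are not rectified), "view" (4x4, takes a point from world to camera coordinates). Camera axes: x right, y up, looking along -z (the intrinsics and any distortion apply to the point x, -y, -z); pixel columns grow to the right and rows downward; lengths in m; the calibration is good to about 2 mm. A picture is of the moment at which its call begins: read the wrist's pose just before it. camera_info takes no time and is no camera call; for the wrist camera it gives the pose at the moment of the call.
- env.hand_in(): hands the job in; it is judged then, once.
The state is a dict: "time_s": time; "q": joint angles; "qvel": joint speeds; "joint_efforts": joint torques, N m; "ee_pos": TCP position; "eef_rot": TCP orientation; "force": force on the tool from outside, world axes, zero at the start; "torque": the same for the moment, N m; "finger_gap": finger opening in m; "gripper_force": force on a finger pad.
Only numpy, scipy, OpenCV 4.12 (cv2) and the standard library are available. Lean on these libraries where they do the work, as an engineer would, in place of code of your own. Each camera call takes 0.05 s, during which the arm holds its last target. There are 200 camera calls.

## Working session

There is one attempt and no reset: what is moved stays moved. The work goes in short steps, Python scripts to look and compute and a tool call to move; the robot and the scene stay as the last step left them, time stands still between calls to the robot, and variables do not carry over. Pictures are saved under pics/ and viewed, at most 15 in all, crops included, and the job is handed in when it is done.

Besides the shell and the picture viewer there is one more tool, called as name(argument=value, ...), one argument or row to a line, values as JSON. carry_out: Moves the arm, as the interface text tells. Its arguments: {"type":"object","properties":{"offset":{"type":"array","items":{"type":"array","items":{"type":"number"}}},"rotation":{"type":"array","items":{"type":"array","items":{"type":"number"}}},"fingers":{"type":"number"},"newtons":{"type":"number"}},"required":["offset","rotation"]}

```bash
ls; mkdir -p pics; python3 - <<'E'
from rig import env,cams
import cv2
s=env.sense();print(s['time_s'],s['ee_pos'],s['eef_rot'],s['finger_gap'],s['force'])
for n in('scene','side','wrist'):
    i=cams.camera_info(n);print(n,i)
    cv2.imwrite(f'pics/{n}0.png',cams.get_image(n))
E
```

```text
pics
0.0 [0.16708442 0.52377    0.23058414] [-3.14027348e+00  6.14060226e-06  2.83281438e+00] 0.08531799421175044 [ 0.82336788  0.35765503 -0.00113805]
scene {'intrinsics': array([[572.90053135,   0.        , 324.79033274],
       [  0.        , 572.90053135, 242.0026996 ],
       [  0.        ,   0.        ,   1.        ]]), 'dist_coeffs': array([0.06329344, 0.        , 0.        , 0.        , 0.        ]), 'view': array([[ 0.51880232,  0.85475869,  0.01522265, -0.25784857],
       [-0.62493491,  0.36703818,  0.6890133 ,  0.24746656],
       [ 0.58335282, -0.36697487,  0.72458881, -1.37034695],
       [ 0.        ,  0.        ,  0.        ,  1.        ]])}
side {'intrinsics': array([[456.01340674,   0.        , 327.12035619],
       [  0.        , 456.01340674, 230.36857922],
       [  0.        ,   0.        ,   1.        ]]), 'dist_coeffs': array([-0.00834515,  0.        ,  0.        ,  0.        ,  0.        ]), 'view': array([[-0.91341167, -0.40698691, -0.00638547,  0.45454199],
       [ 0.27789771, -0.6350023 ,  0.72079466, -0.16431675],
       [-0.29740878,  0.65660775,  0.69311924, -0.71219625],
       [ 0.        ,  0.        ,  0.        ,  1.        ]])}
wrist {'intrinsics': array([[360.87426264,   0.        , 326.07341224],
       [  0.        , 360.87426264, 243.9927281 ],
       [  0.        ,   0.        ,   1.        ]]), 'dist_coeffs': array([-0.02390854,  0.        ,  0.        ,  0.        ,  0.        ]), 'view': array([[ 0.30309612,  0.95295919, -0.00123223, -0.55074376],
       [-0.90253995,  0.28664438, -0.3213357 ,  0.0430562 ],
       [-0.3058666 ,  0.09850774,  0.94696455, -0.38099495],
       [ 0.        ,  0.        ,  0.        ,  1.        ]])}
```

View pics/scene0.png

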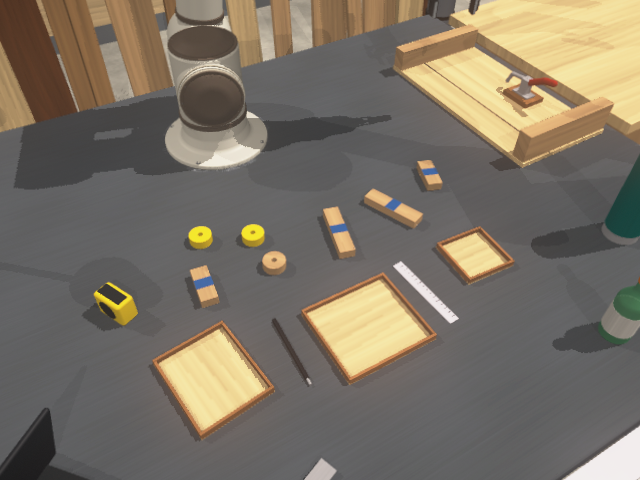

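View pics/side0.png

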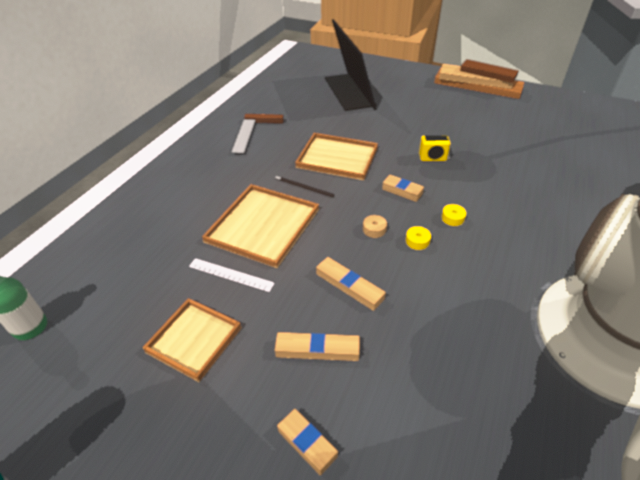

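The scene view shows these pieces:
- Long slats at about (339,232) and (393,208), and short slats at (204,286) and (429,175).
- The ash wheel at (274,263), with yellow look-alikes at (201,237) and (253,235).
- Trays: largest (369,327), middle (213,378), smallest (475,254).
- Tape measure at (115,303).

The ash-coloured disc at (274,263) is the one that fits. I'll enlarge crops to read corners and confirm it.

```bash
python3 - <<'E'
import cv2
a=cv2.imread('pics/scene0.png')
def crop(n,x0,y0,x1,y1,k):
    c=cv2.resize(a[y0:y1,x0:x1],None,fx=k,fy=k,interpolation=cv2.INTER_CUBIC)
    for x in range((x0//10+1)*10,x1,10):
        cv2.line(c,((x-x0)*k,0),((x-x0)*k,6 if x%50 else 16),(255,255,255),1)
        if x%20==0: cv2.putText(c,str(x),((x-x0)*k-10,28),0,.4,(255,255,255),1)
    for y in range((y0//10+1)*10,y1,10):
        cv2.line(c,(0,(y-y0)*k),(6 if y%50 else 16,(y-y0)*k),(255,255,255),1)
        if y%20==0: cv2.putText(c,str(y),(8,(y-y0)*k+4),0,.4,(255,255,255),1)
    cv2.imwrite(n,c)
crop('pics/c1.png',180,200,360,335,4)
crop('pics/c2.png',310,145,460,265,5)
E
```

```text
(no output)
```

View pics/c1.png

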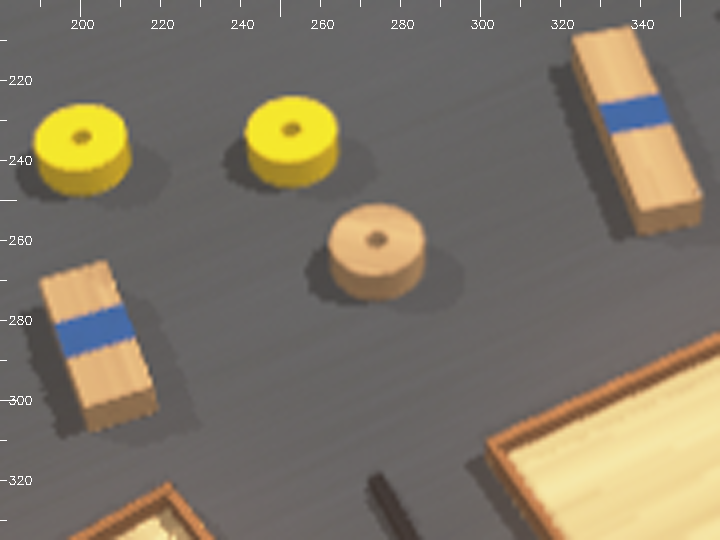

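View pics/c2.png

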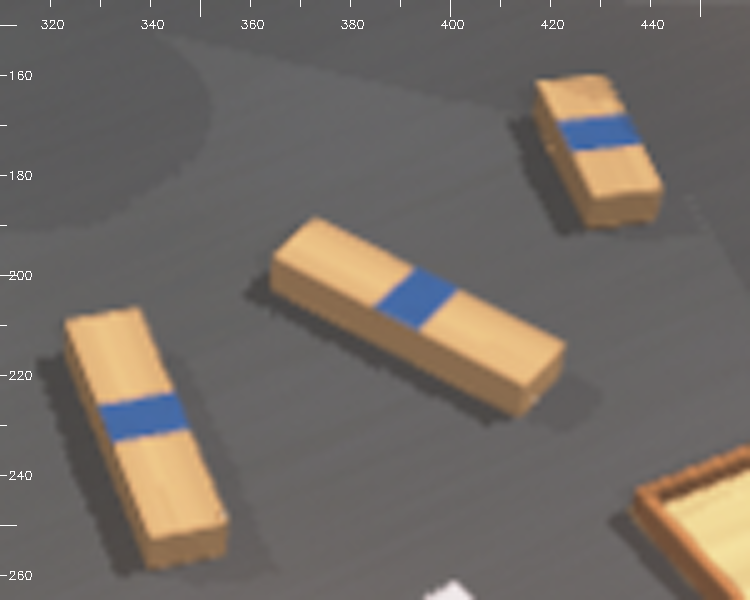

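The crop confirms it: the ash disc with its axle hole at about (274,260) is the wheel blank, and both look-alikes are yellow. Next I fit the known sizes to the corners I read.

```bash
cat > h.py <<'E'
from rig import env,cams
import numpy as np,cv2
from scipy.optimize import least_squares
def proj(n,P,i=None):
    i=i or cams.camera_info(n);V=i['view'];c=(V[:3,:3]@np.array(P,float).T).T+V[:3,3]
    return cv2.projectPoints(c*[1,-1,-1],np.zeros(3),np.zeros(3),i['intrinsics'],i['dist_coeffs'])[0][:,0]
def ray(n,uv,z,i=None):
    i=i or cams.camera_info(n);V=i['view'];R=V[:3,:3];C=-R.T@V[:3,3]
    p=cv2.undistortPoints(np.array([[uv]],float),i['intrinsics'],i['dist_coeffs'])[0,0]
    d=R.T@np.array([p[0],-p[1],-1]);return C+d*(z-C[2])/d[2]
def rect(n,px,L,W,z):
    px=np.array(px,float);w=np.array([ray(n,p,z)[:2] for p in px]);c=w.mean(0);i=cams.camera_info(n)
    best=None
    for y0 in np.arange(0,np.pi,np.pi/8):
        def cor(p):
            R=np.array([[np.cos(p[2]),-np.sin(p[2])],[np.sin(p[2]),np.cos(p[2])]])
            return p[:2]+(R@(np.array([[1,1],[1,-1],[-1,-1],[-1,1]])*[L/2,W/2]).T).T
        def f(p):
            q=proj(n,np.c_[cor(p),np.full(4,z)],i)
            D=np.linalg.norm(px[:,None]-q[None],axis=2);return (px-q[D.argmin(1)]).ravel()
        r=least_squares(f,[*c,y0])
        if best is None or r.cost<best.cost:best=r
    e=np.linalg.norm(w-np.roll(w,-1,0),axis=1)*1000
    return best.x,np.sqrt(best.cost*2/4),e
E
python3 - <<'E'
from h import *
np.set_printoptions(precision=4,suppress=True)
S={'short_a':([(190,270),(206.3,265.5),(219,298),(201.2,302)],.08,.032,.02),
'long_a':([(323,209.2),(337.4,206.6),(355.8,248.8),(339.6,253.2)],.125,.032,.02),
'long_b':([(364.4,196.6),(373.2,188.4),(423.2,213.8),(414.2,222.6)],.125,.032,.02),
'short_b':([(417.4,161.2),(431.2,160),(442.4,181.8),(428.4,184.6)],.08,.032,.02),
'T_long':([(302,310),(383,274),(436,335),(350,381)],.16,.175,.015),
'T_short':([(153,362),(222,323),(273,386),(202,436)],.16,.13,.015),
'T_wheel':([(437,243.4),(479,228),(514,260),(471,283)],.105,.105,.015)}
for k,(p,L,W,z) in S.items():
    x,r,e=rect('scene',p,L,W,z);print(k,x[:2],np.degrees(x[2])%180,'px',r,'edges',e,'R',np.hypot(*x[:2]))
S={'T_long':([(204,236),(256,186),(320,209),(276,264)],.16,.175,.015),
'T_short':([(296,155),(313,134),(378,145),(362,178)],.16,.13,.015),
'T_wheel':([(145,346),(189,300),(241,325),(197,377)],.105,.105,.015)}
for k,(p,L,W,z) in S.items():
    x,r,e=rect('side',p,L,W,z);print('side',k,x[:2],np.degrees(x[2])%180,'px',r,'edges',e)
for n,uv in(('scene',(274.2,260)),('side',(375,222))):print('wheel',ray(n,uv,.02))
print('tape',ray('scene',(115,303),.026));print('yel',ray('scene',(200,234),.02),ray('scene',(253,232),.02))
for n,uv in(('side',(404,185)),('side',(351,278)),('side',(318,342)),('side',(308,437))):print('blue side',ray(n,uv,.02))
E
```

```text
short_a [ 0.4166 -0.2065] 171.84947442131423 px 0.7181338693058202 edges [30.3535 82.744  31.199  80.0325] R 0.46491137697025137
long_a [0.4213 0.0778] 164.07706944653054 px 0.5215461559899564 edges [ 30.8485 123.0628  33.5487 126.0927] R 0.4284279384145717
long_b [0.42   0.2122] 20.136072000900434 px 0.3805936316133079 edges [ 33.1447 124.3029  33.4315 123.1412] R 0.4706002412606146
short_b [0.373  0.3452] 159.52206222280878 px 0.46884382872709623 edges [31.8706 76.306  32.8191 81.1588] R 0.508196050351223
T_long [0.6359 0.0022] 179.197009879994 px 1.090571004525279 edges [170.6105 156.2151 172.8982 159.6544] R 0.6359358797141573
T_short [ 0.5919 -0.2667] 7.094427318673634 px 1.846996959330873 edges [126.5399 152.183  127.4248 157.0459] R 0.649164202522951
T_wheel [0.6056 0.2716] 87.69872158566831 px 1.4742060024472412 edges [ 99.8538  98.8175 108.0786 110.4341] R 0.6637246415682818
side T_long [0.6281 0.0056] 176.5878035677867 px 1.7410968005340515 edges [170.6187 155.4693 165.1908 158.2112]
side T_short [ 0.5915 -0.2675] 2.8226884198339945 px 3.6671139337199197 edges [ 96.1948 161.966  134.6526 170.8042]
side T_wheel [0.6001 0.2747] 84.99470491202105 px 1.7058421096795506 edges [ 98.6314 104.5172 101.6588 102.5479]
wheel [ 0.4304 -0.0713  0.02  ]
wheel [ 0.4296 -0.0733  0.02  ]
tape [ 0.3843 -0.3553  0.026 ]
yel [ 0.2967 -0.164   0.02  ] [ 0.3438 -0.0727  0.02  ]
blue side [ 0.4125 -0.2053  0.02  ]
blue side [0.4197 0.0749 0.02  ]
blue side [0.4185 0.211  0.02  ]
blue side [0.3713 0.3434 0.02  ]
```

```bash
python3 - <<'E'
import cv2,numpy as np
a=cv2.imread('pics/scene0.png')
def crop(x0,y0,x1,y1,k):
    c=cv2.resize(a[y0:y1,x0:x1],None,fx=k,fy=k,interpolation=cv2.INTER_CUBIC)
    for x in range((x0//10+1)*10,x1,10): cv2.line(c,((x-x0)*k,0),((x-x0)*k,8 if x%50 else 20),(255,255,255),1)
    for y in range((y0//10+1)*10,y1,10): cv2.line(c,(0,(y-y0)*k),(8 if y%50 else 20,(y-y0)*k),(255,255,255),1)
    return c
cv2.imwrite('pics/t1.png',crop(290,265,450,390,5))
b=np.zeros((492,800,3),np.uint8);p=crop(145,315,278,438,4);q=crop(432,222,520,290,3);b[:p.shape[0],:p.shape[1]]=p;b[:q.shape[0],532:532+q.shape[1]]=q
cv2.imwrite('pics/t2.png',b)
E
```

```text
(no output)
```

View pics/t1.png

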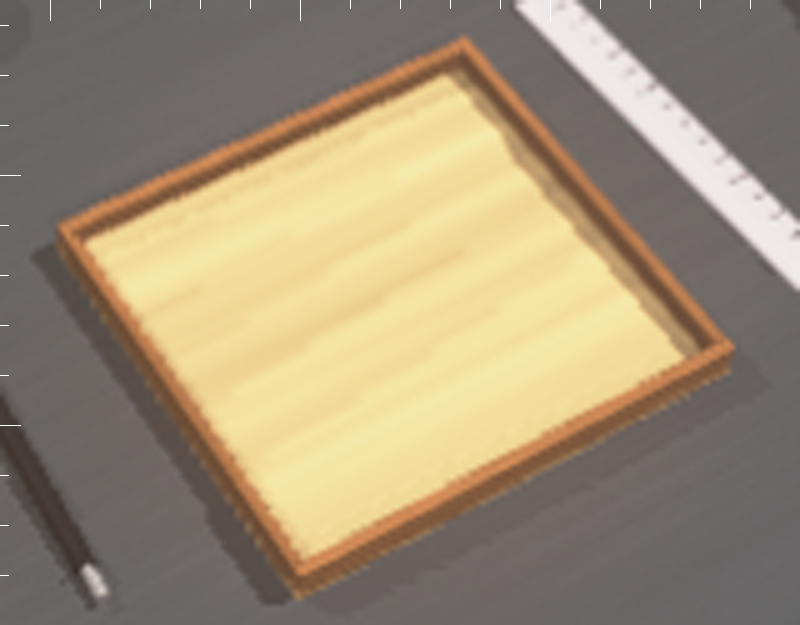

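View pics/t2.png

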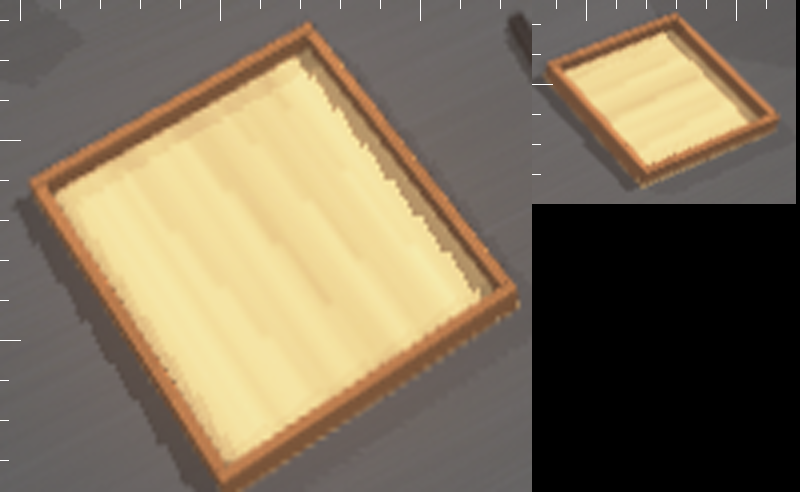

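```bash
python3 - <<'E'
from h import *
np.set_printoptions(precision=4,suppress=True)
S={'T_long':([(301.8,310.8),(382.8,272.6),(437,334.6),(350,380)],.16,.175),
'T_short':([(152.8,361),(222,321.2),(274.2,387.5),(201.5,434.2)],.16,.13),
'T_wheel':([(437,243.3),(480.3,226.7),(514.3,261.3),(469,281.3)],.105,.105)}
for k,(p,L,W) in S.items():
    x,r,e=rect('scene',p,L,W,.015);print(k,x[:2],np.degrees(x[2])%180,'px',r,'edges',e)
    n=np.array([-np.sin(x[2]),np.cos(x[2])]);n*=np.sign(n[1]);print('  +33y',x[:2]+.033*n,'-33y',x[:2]-.033*n)
E
```

```text
T_long [0.6353 0.0029] 179.50680436787087 px 0.7118648790946275 edges [173.3685 159.422  173.9282 156.8122]
  +33y [0.6355 0.0359] -33y [ 0.635  -0.0301]
T_short [ 0.5908 -0.266 ] 6.532743956141582 px 1.290963399381871 edges [127.8882 158.7159 126.657  156.0845]
  +33y [ 0.587  -0.2332] -33y [ 0.5945 -0.2987]
T_wheel [0.6046 0.2722] 175.5905417930922 px 0.5709875035160966 edges [104.3045 103.321  106.7853 105.7894]
  +33y [0.6072 0.3051] -33y [0.6021 0.2393]
```

carry_out(
  offset=[
    [0.3, -0.3, 0],
    [0.6, -0.6, 0],
    [0.9, -0.9, 0],
  ],
  rotation=[
    [0, 0, 0],
    [0, 0, 0],
    [0, 0, 0],
  ],
  fingers=-1,
  newtons=30,
)

```text
time_s: 0.4
ee_pos: [0.2558, 0.4346, 0.2307]
eef_rot: [-3.141, -0.0, 2.835]
force: [1.0, 0.9, 0.7]
finger_gap: 0.0854
gripper_force: 0.0
```

carry_out(
  offset=[
    [0.2, -0.25, -0.1],
    [0.4, -0.5, -0.2],
    [0.6, -0.75, -0.3],
    [0.8, -1.0, -0.4],
  ],
  rotation=[
    [0, 0, 0.026],
    [0, 0, 0.053],
    [0, 0, 0.08],
    [0, 0, 0.105],
  ],
)

```text
time_s: 0.73
ee_pos: [0.3362, 0.3341, 0.1907]
eef_rot: [3.142, 0.0, -3.116]
force: [0.8, 1.0, 0.5]
finger_gap: 0.0856
gripper_force: 0.0
```

carry_out(
  offset=[
    [0.2, -0.25, -0.2],
    [0.4, -0.5, -0.4],
    [0.6, -0.75, -0.7],
    [0.83, -1.0, -0.9],
    [0.83, -1.0, -0.9],
  ],
  rotation=[
    [0, 0, 0.026],
    [0, 0, 0.053],
    [0, 0, 0.08],
    [0, 0, 0.105],
    [0, 0, 0.105],
  ],
)

```text
time_s: 1.15
ee_pos: [0.4193, 0.2309, 0.0966]
eef_rot: [-3.139, -0.006, -2.789]
force: [-0.3, -0.0, -0.4]
finger_gap: 0.0854
gripper_force: 0.0
```

```bash
python3 - <<'E'
from h import *
s=env.sense();print(s['q'],s['ee_pos'],s['eef_rot'],s['time_s'])
i=cams.camera_info('wrist');im=cams.get_image('wrist');cv2.imwrite('pics/w1.png',im)
E
```

```text
[ 5.04179568e-01 -8.62332152e-02 -2.57186455e-01  1.40566098e+00
 -1.35399928e-03  1.51114849e-01] [0.41932194 0.23091675 0.09656113] [-3.13937825 -0.00554776 -2.78853014] 1.15
```

View pics/w1.png

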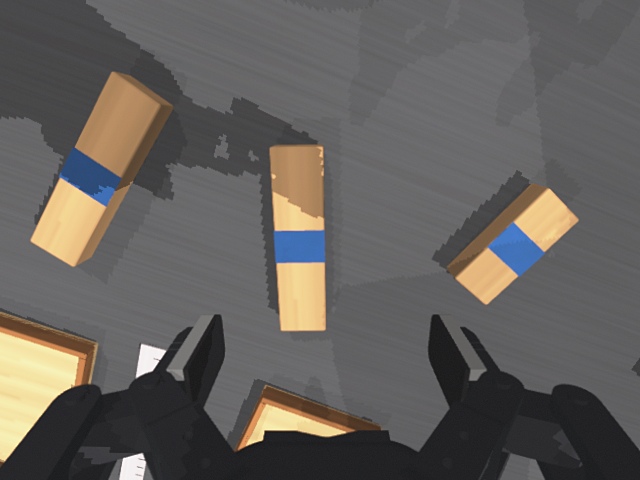

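```bash
python3 - <<'E'
from h import *
np.set_printoptions(precision=4,suppress=True)
for k,p,L in(('long_b',[(270,147),(323,145),(326,330),(281,331)],.125),('short_b',[(542,185),(579,221),(486,304),(455,276)],.08)):
    x,r,e=rect('wrist',p,L,.032,.02);print(k,x[:2],np.degrees(x[2])%180,r,e)
print(ray('wrist',(300,246),.02),ray('wrist',(91,178),.02),ray('wrist',(516,250),.02))
s=env.sense();print(s['ee_pos'],s['eef_rot'],s['time_s'])
E
```

```text
long_b [0.4192 0.2156] 20.821069792028165 0.9731528654657557 [ 31.6765 126.3139  31.8671 126.041 ]
short_b [0.373 0.348] 160.5599701571138 2.7870915448096127 [36.708  78.9808 31.9603 77.5728]
[0.4194 0.2155 0.02  ] [0.4216 0.0796 0.02  ] [0.3735 0.3497 0.02  ]
[0.4187 0.2328 0.0986] [-3.1406 -0.0042 -2.7937] 1.2
```

The wrist view shows long_b under the open fingers with its tape at (300,246), aligned and within about 3 mm of the first estimate. Going down to grasp.

carry_out(
  offset=[
    [0, -0.2, -0.2],
    [0, -0.2, -0.45],
    [0, -0.2, -0.7],
    [0, -0.2, -0.88],
    [0, -0.2, -0.97],
  ],
  rotation=[
    [0, 0, 0],
    [0, 0, 0],
    [0, 0, 0],
    [0, 0, 0],
    [0, 0, 0],
  ],
)

```text
time_s: 1.62
ee_pos: [0.4173, 0.2157, 0.0025]
eef_rot: [-3.141, -0.002, -2.791]
force: [0.3, -0.6, -0.0]
finger_gap: 0.0853
gripper_force: 0.0
```

carry_out(
  offset=[
    [0, 0, 0],
    [0, 0, 0],
    [0, 0, 0],
    [0, 0, 0],
    [0, 0, 0],
  ],
  rotation=[
    [0, 0, 0],
    [0, 0, 0],
    [0, 0, 0],
    [0, 0, 0],
    [0, 0, 0],
  ],
  fingers=1,
  newtons=30,
)

```text
time_s: 2.03
ee_pos: [0.4193, 0.2161, 0.0058]
eef_rot: [3.141, 0.002, -2.791]
force: [-0.5, 0.5, 2.5]
finger_gap: 0.0311
gripper_force: 30.2
```

carry_out(
  offset=[
    [0, 0, 0],
    [0, 0, 0],
    [0, 0, 0],
    [0, 0, 0],
    [0, 0, 0],
  ],
  rotation=[
    [0, 0, 0],
    [0, 0, 0],
    [0, 0, 0],
    [0, 0, 0],
    [0, 0, 0],
  ],
)

```text
time_s: 2.45
ee_pos: [0.4194, 0.2161, 0.0057]
eef_rot: [3.141, 0.002, -2.791]
force: [-0.7, 0.0, 6.0]
finger_gap: 0.0312
gripper_force: 30.7
```

carry_out(
  offset=[
    [0, 0, 0.1],
    [0, 0, 0.25],
    [0, 0, 0.45],
    [0, 0, 0.65],
    [0, 0, 0.7],
  ],
  rotation=[
    [0, 0, 0],
    [0, 0, 0],
    [0, 0, 0],
    [0, 0, 0],
    [0, 0, 0],
  ],
)

```text
time_s: 2.87
ee_pos: [0.4199, 0.2162, 0.0782]
eef_rot: [3.141, 0.005, -2.791]
force: [0.2, 0.1, 0.2]
finger_gap: 0.0315
gripper_force: 30.0
```

carry_out(
  offset=[
    [0.15, -0.12, 0],
    [0.4, -0.34, 0],
    [0.7, -0.6, 0],
    [1.0, -0.88, 0],
  ],
  rotation=[
    [0, 0, -0.01],
    [0, 0, -0.025],
    [0, 0, -0.043],
    [0, 0, -0.06],
  ],
)

```text
time_s: 3.2
ee_pos: [0.5195, 0.1269, 0.0746]
eef_rot: [3.141, 0.001, -2.98]
force: [0.2, 0.5, -0.1]
finger_gap: 0.0317
gripper_force: 30.0
```

carry_out(
  offset=[
    [0.3, -0.25, 0],
    [0.6, -0.5, 0],
    [0.85, -0.75, 0],
    [1.0, -0.9, 0],
    [1.0, -0.9, 0],
  ],
  rotation=[
    [0, 0, -0.015],
    [0, 0, -0.03],
    [0, 0, -0.043],
    [0, 0, -0.054],
    [0, 0, -0.054],
  ],
)

```text
time_s: 3.62
ee_pos: [0.6208, 0.0344, 0.0734]
eef_rot: [-3.141, 0.0, 3.129]
force: [0.1, 1.1, -0.2]
finger_gap: 0.0314
gripper_force: 30.0
```

carry_out(
  offset=[
    [0.08, 0, 0],
    [0.15, 0, 0],
    [0.15, 0, 0],
    [0.15, 0, 0],
    [0.15, 0, 0],
  ],
  rotation=[
    [0, 0, 0],
    [0, 0, 0],
    [0, 0, 0],
    [0, 0, 0],
    [0, 0, 0],
  ],
)

```text
time_s: 4.03
ee_pos: [0.6332, 0.0384, 0.0743]
eef_rot: [3.142, -0.0, 3.136]
force: [0.3, 0.4, -0.2]
finger_gap: 0.0309
gripper_force: 30.0
```

```bash
python3 - <<'E'
from h import *
cv2.imwrite('pics/w2.png',cams.get_image('wrist'))
s=env.sense();print(s['ee_pos'],s['eef_rot'],s['time_s'])
E
```

```text
[0.63315591 0.03829194 0.07444613] [ 3.14157239e+00 -5.39288232e-05  3.13551013e+00] 4.0833
```

View pics/w2.png

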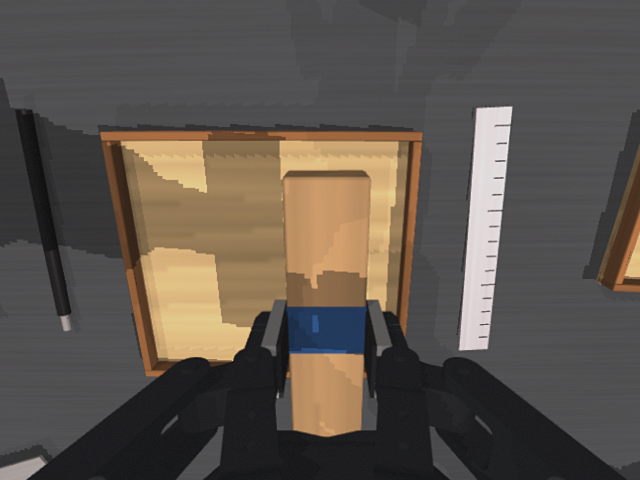

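The wrist view shows long_b held at its tape, level and parallel to the largest tray, whose outer rim corners are near (101,133), (422,133) and (148,376). I use those to check the tray pose.

```bash
python3 - <<'E'
from h import *
np.set_printoptions(precision=4,suppress=True)
for p in [(101,133),(422,133),(148,376)]:print(ray('wrist',p,.015))
E
```

```text
[ 0.5559 -0.0826  0.015 ]
[0.5572 0.0914 0.015 ]
[ 0.7149 -0.0831  0.015 ]
```

carry_out(
  offset=[
    [0.03, -0.01, -0.15],
    [0.03, -0.01, -0.3],
    [0.03, -0.01, -0.45],
    [0.03, -0.01, -0.55],
    [0.03, -0.01, -0.6],
  ],
  rotation=[
    [0, 0, 0],
    [0, 0, 0],
    [0, 0, 0],
    [0, 0, 0],
    [0, 0, 0],
  ],
)

```text
time_s: 4.5
ee_pos: [0.6356, 0.0368, 0.0128]
eef_rot: [-3.141, -0.002, 3.135]
force: [-0.4, 0.1, -0.5]
finger_gap: 0.031
gripper_force: 30.0
```

carry_out(
  offset=[
    [0, 0, -0.02],
    [0, 0, -0.03],
    [0, 0, -0.04],
    [0, 0, -0.04],
    [0, 0, -0.04],
  ],
  rotation=[
    [0, 0, 0],
    [0, 0, 0],
    [0, 0, 0],
    [0, 0, 0],
    [0, 0, 0],
  ],
)

```text
time_s: 4.92
ee_pos: [0.6369, 0.0366, 0.0109]
eef_rot: [3.142, 0.001, 3.134]
force: [0.2, 0.3, -0.2]
finger_gap: 0.0315
gripper_force: 30.0
```

carry_out(
  offset=[
    [0, 0, -0.01],
    [0, 0, -0.01],
    [0, 0, -0.01],
  ],
  rotation=[
    [0, 0, 0],
    [0, 0, 0],
    [0, 0, 0],
  ],
)

```text
time_s: 5.17
ee_pos: [0.637, 0.0366, 0.0099]
eef_rot: [3.142, 0.001, 3.134]
force: [0.1, -0.4, 2.6]
finger_gap: 0.0312
gripper_force: 30.4
```

carry_out(
  offset=[
    [0, 0, -0.005],
    [0, 0, -0.005],
    [0, 0, -0.005],
  ],
  rotation=[
    [0, 0, 0],
    [0, 0, 0],
    [0, 0, 0],
  ],
)

```text
time_s: 5.42
ee_pos: [0.6369, 0.0366, 0.0098]
eef_rot: [3.142, 0.001, 3.134]
force: [-0.8, 0.2, 5.8]
finger_gap: 0.0313
gripper_force: 30.8
```

Contact at z = 9.8 mm matches 5.7 mm plus the 4 mm floor. I open partway and lift.

carry_out(
  offset=[
    [0, 0, 0],
    [0, 0, 0],
    [0, 0, 0],
    [0, 0, 0],
    [0, 0, 0],
  ],
  rotation=[
    [0, 0, 0],
    [0, 0, 0],
    [0, 0, 0],
    [0, 0, 0],
    [0, 0, 0],
  ],
  fingers=-0.12,
)

```text
time_s: 5.83
ee_pos: [0.6364, 0.0366, 0.0086]
eef_rot: [-3.142, -0.0, 3.134]
force: [0.4, 0.3, 0.0]
finger_gap: 0.0475
gripper_force: 0.0
```

carry_out(
  offset=[
    [0, 0, 0.05],
    [0, 0, 0.2],
    [0, 0, 0.45],
    [0, 0, 0.75],
    [0, 0, 0.9],
  ],
  rotation=[
    [0, 0, 0],
    [0, 0, 0],
    [0, 0, 0],
    [0, 0, 0],
    [0, 0, 0],
  ],
)

```text
time_s: 6.25
ee_pos: [0.6374, 0.0366, 0.1027]
eef_rot: [3.141, 0.003, 3.134]
force: [0.3, 0.0, 0.4]
finger_gap: 0.0473
gripper_force: 0.0
```

carry_out(
  offset=[
    [-0.2, 0.04, 0],
    [-0.5, 0.1, 0],
    [-0.8, 0.16, 0],
    [-1.0, 0.2, 0],
  ],
  rotation=[
    [0, 0, -0.01],
    [0, 0, -0.02],
    [0, 0, -0.03],
    [0, 0, -0.04],
  ],
  fingers=-1,
)

```text
time_s: 6.58
ee_pos: [0.5345, 0.0568, 0.0991]
eef_rot: [3.142, -0.0, 3.007]
force: [0.8, 0.0, 1.1]
finger_gap: 0.0852
gripper_force: 0.0
```

carry_out(
  offset=[
    [-0.3, 0.06, 0],
    [-0.6, 0.13, 0],
    [-0.9, 0.2, 0],
    [-1.0, 0.23, 0],
  ],
  rotation=[
    [0, 0, -0.01],
    [0, 0, -0.02],
    [0, 0, -0.03],
    [0, 0, -0.043],
  ],
)

```text
time_s: 6.92
ee_pos: [0.4335, 0.08, 0.0992]
eef_rot: [-3.142, -0.001, 2.873]
force: [-0.3, -1.1, 0.3]
finger_gap: 0.0856
gripper_force: 0.0
```

carry_out(
  offset=[
    [-0.1, 0, 0],
    [-0.16, 0, 0],
    [-0.16, 0, 0],
    [-0.16, 0, 0],
    [-0.16, 0, 0],
  ],
  rotation=[
    [0, 0, 0],
    [0, 0, 0],
    [0, 0, 0],
    [0, 0, 0],
    [0, 0, 0],
  ],
)

```text
time_s: 7.33
ee_pos: [0.4212, 0.0794, 0.0988]
eef_rot: [3.142, 0.0, 2.874]
force: [0.8, -0.5, 0.4]
finger_gap: 0.0851
gripper_force: 0.0
```

```bash
cat >> h.py <<'E'
def blue(name):
    """blue-tape centroids at z=.02 in the wrist view, with the slat's yaw from the ash top's minAreaRect left to the eye"""
    i=cams.camera_info('wrist');im=cams.get_image('wrist');cv2.imwrite(name,im)
    h=cv2.cvtColor(im,cv2.COLOR_BGR2HSV);m=cv2.inRange(h,(100,120,40),(125,255,255))
    n,l,st,c=cv2.connectedComponentsWithStats(m)
    for k in range(1,n):
        if st[k,4]>150:
            q=cv2.boxPoints(cv2.minAreaRect(np.argwhere(l==k)[:,::-1].astype(np.float32)))
            w=np.array([ray('wrist',p,.02,i)[:2] for p in q]);e=np.roll(w,-1,0)-w;d=e[np.linalg.norm(e,axis=1).argmax()]
            print('px',c[k].round(),'at',ray('wrist',c[k],.02,i).round(4),'slat yaw',round((np.degrees(np.arctan2(d[1],d[0]))+90)%180,1),'len',np.linalg.norm(e,axis=1)[:2].round(3))
    s=env.sense();print(s['ee_pos'].round(4),np.degrees(s['eef_rot']).round(1),s['time_s'])
E
python3 -c "from h import *;blue('pics/w3.png')"
```

```text
px [323. 255.] at [0.4217 0.0783 0.02  ] slat yaw 164.7 len [0.032 0.021]
[0.4212 0.0794 0.0987] [-180.    -0.   164.6] 7.3833
```

carry_out(
  offset=[
    [0, -0.01, -0.2],
    [0, -0.01, -0.45],
    [0, -0.01, -0.7],
    [0, -0.01, -0.87],
    [0, -0.01, -0.94],
  ],
  rotation=[
    [0, 0, 0],
    [0, 0, 0],
    [0, 0, 0],
    [0, 0, 0],
    [0, 0, 0],
  ],
)

```text
time_s: 7.8
ee_pos: [0.4194, 0.0782, 0.002]
eef_rot: [-3.14, -0.003, 2.874]
force: [0.7, -0.2, 0.7]
finger_gap: 0.0854
gripper_force: 0.0
```

carry_out(
  offset=[
    [0, 0, 0],
    [0, 0, 0],
    [0, 0, 0],
    [0, 0, 0],
    [0, 0, 0],
  ],
  rotation=[
    [0, 0, 0],
    [0, 0, 0],
    [0, 0, 0],
    [0, 0, 0],
    [0, 0, 0],
  ],
  fingers=1,
)

```text
time_s: 8.22
ee_pos: [0.4215, 0.0787, 0.0061]
eef_rot: [3.141, 0.002, 2.874]
force: [-0.2, -0.5, 0.1]
finger_gap: 0.031
gripper_force: 30.2
```

carry_out(
  offset=[
    [0, 0, 0],
    [0, 0, 0],
    [0, 0, 0],
  ],
  rotation=[
    [0, 0, 0],
    [0, 0, 0],
    [0, 0, 0],
  ],
)

```text
time_s: 8.47
ee_pos: [0.4215, 0.0788, 0.0061]
eef_rot: [3.141, 0.002, 2.874]
force: [-1.5, -1.0, 6.5]
finger_gap: 0.0314
gripper_force: 30.8
```

carry_out(
  offset=[
    [0, 0, 0.1],
    [0, 0, 0.25],
    [0, 0, 0.45],
    [0, 0, 0.65],
    [0, 0, 0.7],
  ],
  rotation=[
    [0, 0, 0],
    [0, 0, 0],
    [0, 0, 0],
    [0, 0, 0],
    [0, 0, 0],
  ],
)

```text
time_s: 8.88
ee_pos: [0.4219, 0.0789, 0.0785]
eef_rot: [3.14, 0.004, 2.874]
force: [0.4, 0.4, -0.5]
finger_gap: 0.0311
gripper_force: 30.1
```

carry_out(
  offset=[
    [0.15, -0.08, 0],
    [0.4, -0.2, 0],
    [0.7, -0.35, 0],
    [1.0, -0.5, 0],
  ],
  rotation=[
    [0, 0, 0.01],
    [0, 0, 0.02],
    [0, 0, 0.03],
    [0, 0, 0.041],
  ],
)

```text
time_s: 9.22
ee_pos: [0.5216, 0.0281, 0.0749]
eef_rot: [3.141, 0.001, 3.005]
force: [0.2, 0.4, 0.5]
finger_gap: 0.0311
gripper_force: 30.1
```

carry_out(
  offset=[
    [0.3, -0.15, 0],
    [0.6, -0.33, 0],
    [0.85, -0.5, 0],
    [1.0, -0.59, 0],
    [1.0, -0.59, 0],
  ],
  rotation=[
    [0, 0, 0.01],
    [0, 0, 0.02],
    [0, 0, 0.03],
    [0, 0, 0.042],
    [0, 0, 0.042],
  ],
)

```text
time_s: 9.63
ee_pos: [0.6226, -0.0323, 0.0736]
eef_rot: [-3.141, -0.0, 3.135]
force: [-0.2, 0.7, -1.0]
finger_gap: 0.0309
gripper_force: 30.1
```

carry_out(
  offset=[
    [0.1, 0, 0],
    [0.14, 0, 0],
    [0.14, 0, 0],
    [0.14, 0, 0],
    [0.14, 0, 0],
  ],
  rotation=[
    [0, 0, 0],
    [0, 0, 0],
    [0, 0, 0],
    [0, 0, 0],
    [0, 0, 0],
  ],
)

```text
time_s: 10.05
ee_pos: [0.634, -0.0301, 0.0749]
eef_rot: [3.142, -0.0, 3.135]
force: [0.2, 1.1, -1.2]
finger_gap: 0.0314
gripper_force: 30.1
```

```bash
python3 -c "from h import *;blue('pics/w4.png')"
```

```text
px [440. 272.] at [0.6378 0.0392 0.02  ] slat yaw 179.5 len [0.034 0.022]
px [326. 333.] at [ 0.6788 -0.0294  0.02  ] slat yaw 179.6 len [0.048 0.033]
[ 0.634  -0.0301  0.075 ] [180.   -0.  179.6] 10.1
```

View pics/w4.png

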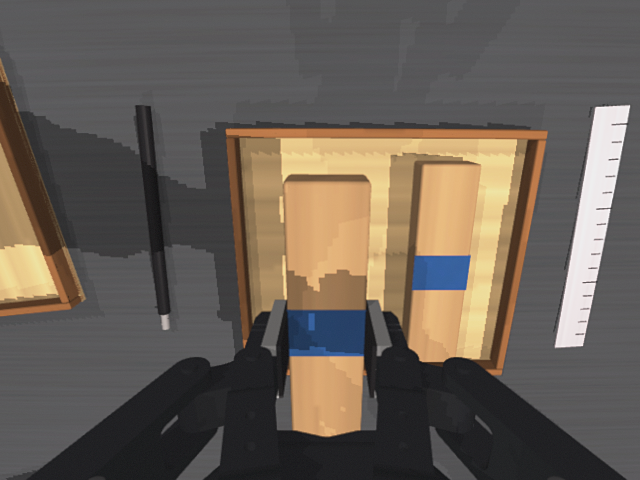

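Long_b lies flat in the right half of the tray with its tape at (440,272). Long_a hangs over the left half with clear room, so I lower it.

carry_out(
  offset=[
    [0.02, 0, -0.15],
    [0.02, 0, -0.3],
    [0.02, 0, -0.45],
    [0.02, 0, -0.57],
    [0.02, 0, -0.63],
  ],
  rotation=[
    [0, 0, 0],
    [0, 0, 0],
    [0, 0, 0],
    [0, 0, 0],
    [0, 0, 0],
  ],
)

```text
time_s: 10.52
ee_pos: [0.6355, -0.0303, 0.0101]
eef_rot: [3.142, -0.002, 3.134]
force: [-1.4, -0.4, 7.0]
finger_gap: 0.0311
gripper_force: 31.3
```

carry_out(
  offset=[
    [0, 0, -0.005],
    [0, 0, -0.01],
    [0, 0, -0.015],
    [0, 0, -0.015],
  ],
  rotation=[
    [0, 0, 0],
    [0, 0, 0],
    [0, 0, 0],
    [0, 0, 0],
  ],
)

```text
time_s: 10.85
ee_pos: [0.6368, -0.0304, 0.0107]
eef_rot: [-3.142, 0.001, 3.134]
force: [0.4, 0.3, -0.5]
finger_gap: 0.0311
gripper_force: 30.3
```

carry_out(
  offset=[
    [0, 0, -0.005],
    [0, 0, -0.005],
    [0, 0, -0.005],
  ],
  rotation=[
    [0, 0, 0],
    [0, 0, 0],
    [0, 0, 0],
  ],
)

```text
time_s: 11.1
ee_pos: [0.6367, -0.0304, 0.01]
eef_rot: [3.142, 0.0, 3.134]
force: [-0.6, 0.2, -0.4]
finger_gap: 0.0311
gripper_force: 30.4
```

carry_out(
  offset=[
    [0, 0, -0.005],
    [0, 0, -0.008],
    [0, 0, -0.008],
  ],
  rotation=[
    [0, 0, 0],
    [0, 0, 0],
    [0, 0, 0],
  ],
)

```text
time_s: 11.35
ee_pos: [0.6367, -0.0304, 0.0099]
eef_rot: [3.142, 0.001, 3.134]
force: [-3.6, -0.5, 6.4]
finger_gap: 0.0313
gripper_force: 31.1
```

carry_out(
  offset=[
    [0, 0, 0],
    [0, 0, 0],
    [0, 0, 0],
    [0, 0, 0],
    [0, 0, 0],
  ],
  rotation=[
    [0, 0, 0],
    [0, 0, 0],
    [0, 0, 0],
    [0, 0, 0],
    [0, 0, 0],
  ],
  fingers=-0.12,
)

```text
time_s: 11.77
ee_pos: [0.6365, -0.0304, 0.0088]
eef_rot: [-3.142, -0.0, 3.134]
force: [0.2, 1.0, -0.0]
finger_gap: 0.0479
gripper_force: 0.0
```

carry_out(
  offset=[
    [0, 0, 0.05],
    [0, 0, 0.2],
    [0, 0, 0.45],
    [0, 0, 0.75],
    [0, 0, 0.9],
  ],
  rotation=[
    [0, 0, 0],
    [0, 0, 0],
    [0, 0, 0],
    [0, 0, 0],
    [0, 0, 0],
  ],
)

```text
time_s: 12.18
ee_pos: [0.6374, -0.0305, 0.1029]
eef_rot: [-3.141, 0.003, 3.134]
force: [0.6, 0.9, 0.3]
finger_gap: 0.0479
gripper_force: 0.0
```

carry_out(
  offset=[
    [-0.2, -0.16, 0],
    [-0.5, -0.4, 0],
    [-0.8, -0.65, 0],
    [-1.0, -0.8, 0],
  ],
  rotation=[
    [0, 0, -0.01],
    [0, 0, -0.02],
    [0, 0, -0.03],
    [0, 0, -0.04],
  ],
  fingers=-1,
)

```text
time_s: 12.52
ee_pos: [0.5344, -0.1118, 0.0994]
eef_rot: [-3.141, -0.0, 3.007]
force: [-0.2, -0.7, 0.4]
finger_gap: 0.0854
gripper_force: 0.0
```

carry_out(
  offset=[
    [-0.3, -0.25, 0],
    [-0.6, -0.5, 0],
    [-0.9, -0.8, 0],
    [-1.0, -0.94, 0],
  ],
  rotation=[
    [0, 0, 0],
    [0, 0, 0],
    [0, 0, 0],
    [0, 0, 0],
  ],
)

```text
time_s: 12.85
ee_pos: [0.4335, -0.2062, 0.0997]
eef_rot: [-3.141, -0.0, 3.007]
force: [0.8, 0.1, -0.3]
finger_gap: 0.0856
gripper_force: 0.0
```

carry_out(
  offset=[
    [-0.1, 0, 0],
    [-0.2, 0, 0],
    [-0.2, 0, 0],
    [-0.2, 0, 0],
    [-0.2, 0, 0],
  ],
  rotation=[
    [0, 0, 0],
    [0, 0, 0],
    [0, 0, 0],
    [0, 0, 0],
    [0, 0, 0],
  ],
)

```text
time_s: 13.27
ee_pos: [0.4173, -0.2037, 0.0991]
eef_rot: [3.142, 0.0, 3.01]
force: [1.2, -1.0, 0.4]
finger_gap: 0.0857
gripper_force: 0.0
```

```bash
python3 -c "from h import *;blue('pics/w5.png')"
```

```text
px [320. 252.] at [ 0.4163 -0.2065  0.02  ] slat yaw 172.5 len [0.021 0.032]
[ 0.4173 -0.2037  0.099 ] [180.    0.  172.5] 13.3167
```

View pics/w5.png

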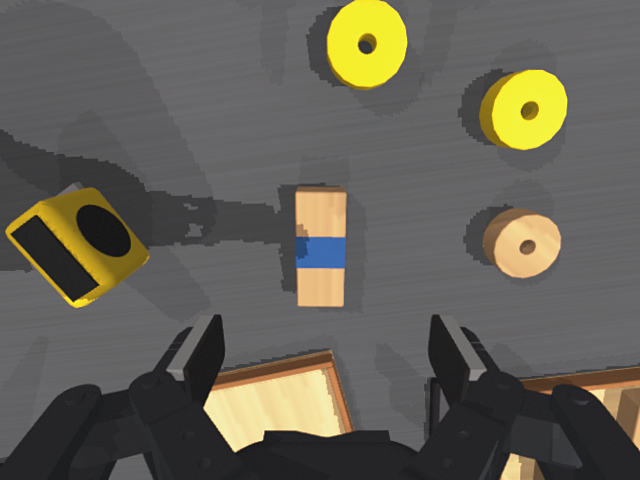

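Short_a is aligned under the fingers with its tape at (320,252). The tape measure at (78,247) is well clear, and the ash wheel's hole is at (528,247). Grasping short_a.

carry_out(
  offset=[
    [-0.01, -0.02, -0.2],
    [-0.01, -0.02, -0.45],
    [-0.01, -0.02, -0.7],
    [-0.01, -0.02, -0.87],
    [-0.01, -0.02, -0.94],
  ],
  rotation=[
    [0, 0, 0],
    [0, 0, 0],
    [0, 0, 0],
    [0, 0, 0],
    [0, 0, 0],
  ],
)

```text
time_s: 13.73
ee_pos: [0.4147, -0.2052, 0.0022]
eef_rot: [3.14, -0.003, 3.01]
force: [0.6, -0.7, 0.9]
finger_gap: 0.0854
gripper_force: 0.0
```

carry_out(
  offset=[
    [0, 0, 0],
    [0, 0, 0],
    [0, 0, 0],
    [0, 0, 0],
    [0, 0, 0],
  ],
  rotation=[
    [0, 0, 0],
    [0, 0, 0],
    [0, 0, 0],
    [0, 0, 0],
    [0, 0, 0],
  ],
  fingers=1,
)

```text
time_s: 14.15
ee_pos: [0.4164, -0.2068, 0.0064]
eef_rot: [-3.141, 0.002, 3.009]
force: [0.1, -0.3, 0.6]
finger_gap: 0.0314
gripper_force: 30.2
```

carry_out(
  offset=[
    [0, 0, 0],
    [0, 0, 0],
    [0, 0, 0],
  ],
  rotation=[
    [0, 0, 0],
    [0, 0, 0],
    [0, 0, 0],
  ],
)

```text
time_s: 14.4
ee_pos: [0.4164, -0.2067, 0.0063]
eef_rot: [-3.141, 0.002, 3.009]
force: [-0.3, 1.3, 5.7]
finger_gap: 0.0317
gripper_force: 30.8
```

carry_out(
  offset=[
    [0, 0, 0.1],
    [0, 0, 0.25],
    [0, 0, 0.45],
    [0, 0, 0.65],
    [0, 0, 0.7],
  ],
  rotation=[
    [0, 0, 0],
    [0, 0, 0],
    [0, 0, 0],
    [0, 0, 0],
    [0, 0, 0],
  ],
)

```text
time_s: 14.82
ee_pos: [0.4168, -0.2071, 0.0788]
eef_rot: [-3.14, 0.004, 3.009]
force: [0.8, 0.4, -0.3]
finger_gap: 0.0313
gripper_force: 30.1
```

```bash
python3 -c "
from h import *
s=env.sense();print(s['ee_pos'],s['finger_gap'])"
```

```text
[ 0.41676531 -0.20705754  0.078757  ] 0.03126637283142447
```

carry_out(
  offset=[
    [0.15, -0.08, 0],
    [0.4, -0.2, 0],
    [0.7, -0.35, 0],
    [1.0, -0.5, 0],
  ],
  rotation=[
    [0, 0, 0.01],
    [0, 0, 0.02],
    [0, 0, 0.03],
    [0, 0, 0.04],
  ],
)

```text
time_s: 15.15
ee_pos: [0.5166, -0.257, 0.0752]
eef_rot: [-3.141, 0.001, 3.136]
force: [-0.0, -0.2, 0.3]
finger_gap: 0.0314
gripper_force: 30.1
```

carry_out(
  offset=[
    [0.3, -0.15, 0],
    [0.55, -0.28, 0],
    [0.72, -0.37, 0],
    [0.78, -0.4, 0],
    [0.78, -0.4, 0],
  ],
  rotation=[
    [0, 0, 0.01],
    [0, 0, 0.02],
    [0, 0, 0.03],
    [0, 0, 0.038],
    [0, 0, 0.038],
  ],
)

```text
time_s: 15.57
ee_pos: [0.5944, -0.2969, 0.0738]
eef_rot: [3.141, -0.001, -3.028]
force: [-1.3, 0.1, -0.5]
finger_gap: 0.031
gripper_force: 30.1
```

carry_out(
  offset=[
    [0, 0, 0],
    [0, 0, 0],
    [0, 0, 0],
  ],
  rotation=[
    [0, 0, 0],
    [0, 0, 0],
    [0, 0, 0],
  ],
)

```text
time_s: 15.82
ee_pos: [0.5929, -0.2961, 0.0752]
eef_rot: [3.142, -0.0, -3.03]
force: [-0.3, -1.0, 0.1]
finger_gap: 0.0313
gripper_force: 30.1
```

```bash
python3 -c "from h import *;blue('pics/w6.png')"
```

```text
px [326. 330.] at [ 0.6359 -0.2904  0.02  ] slat yaw 6.4 len [0.05  0.033]
[ 0.5931 -0.2962  0.0754] [-180.     0.  -173.6] 15.8667
```

View pics/w6.png

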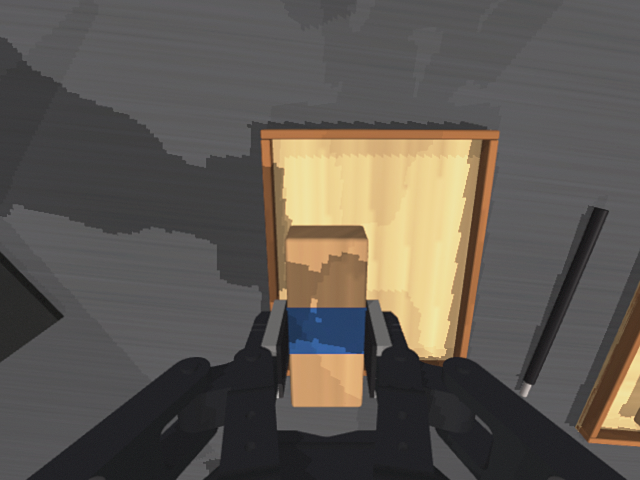

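The wrist view shows the middle tray parallel to the slat, with rim corners near (261,131), (499,132) and (465,374). Checking the slot.

```bash
python3 - <<'E'
from h import *
np.set_printoptions(precision=4,suppress=True)
P=[ray('wrist',p,.015)[:2] for p in [(261,131),(499,132),(465,374)]]
print(P,np.linalg.norm(P[0]-P[1]),np.linalg.norm(P[2]-P[1]))
d=(P[1]-P[0])/np.linalg.norm(P[1]-P[0]);t=np.array([d[1],-d[0]]);c=(P[0]+P[1])/2+.08*t
print('c',c,'yaw',np.degrees(np.arctan2(t[1],t[0])),c+.033*d,c-.033*d)
E
```

```text
[array([ 0.5203, -0.3389]), array([ 0.5061, -0.2106]), array([ 0.6631, -0.1917])] 0.12906608805444522 0.15818754166733887
c [ 0.5927 -0.2659] yaw 6.344301387180996 [ 0.589  -0.2331] [ 0.5963 -0.2987]
```

carry_out(
  offset=[
    [0.03, -0.025, -0.15],
    [0.03, -0.025, -0.3],
    [0.03, -0.025, -0.45],
    [0.03, -0.025, -0.56],
    [0.03, -0.025, -0.61],
  ],
  rotation=[
    [0, 0, 0],
    [0, 0, 0],
    [0, 0, 0],
    [0, 0, 0],
    [0, 0, 0],
  ],
)

```text
time_s: 16.28
ee_pos: [0.5955, -0.2984, 0.0124]
eef_rot: [3.141, -0.002, -3.03]
force: [0.1, -0.2, 0.2]
finger_gap: 0.0312
gripper_force: 30.1
```

carry_out(
  offset=[
    [0, 0, -0.01],
    [0, 0, -0.02],
    [0, 0, -0.03],
    [0, 0, -0.035],
    [0, 0, -0.035],
  ],
  rotation=[
    [0, 0, 0],
    [0, 0, 0],
    [0, 0, 0],
    [0, 0, 0],
    [0, 0, 0],
  ],
)

```text
time_s: 16.7
ee_pos: [0.5969, -0.299, 0.0111]
eef_rot: [-3.141, 0.001, -3.029]
force: [-0.2, -0.2, -0.6]
finger_gap: 0.0315
gripper_force: 30.1
```

carry_out(
  offset=[
    [0, 0, -0.005],
    [0, 0, -0.01],
    [0, 0, -0.01],
  ],
  rotation=[
    [0, 0, 0],
    [0, 0, 0],
    [0, 0, 0],
  ],
)

```text
time_s: 16.95
ee_pos: [0.5968, -0.299, 0.0104]
eef_rot: [-3.141, 0.001, -3.029]
force: [-1.2, 1.0, 4.6]
finger_gap: 0.0312
gripper_force: 30.7
```

The wall is close to the outer finger here, so I open only a few millimetres.

carry_out(
  offset=[
    [0, 0, 0],
    [0, 0, 0],
    [0, 0, 0],
    [0, 0, 0],
  ],
  rotation=[
    [0, 0, 0],
    [0, 0, 0],
    [0, 0, 0],
    [0, 0, 0],
  ],
  fingers=0.1,
)

```text
time_s: 17.28
ee_pos: [0.5965, -0.2989, 0.0093]
eef_rot: [3.141, -0.0, -3.029]
force: [0.1, -0.2, -0.2]
finger_gap: 0.0385
gripper_force: 0.0
```

carry_out(
  offset=[
    [0, 0, 0.05],
    [0, 0, 0.2],
    [0, 0, 0.45],
    [0, 0, 0.75],
    [0, 0, 0.9],
  ],
  rotation=[
    [0, 0, 0],
    [0, 0, 0],
    [0, 0, 0],
    [0, 0, 0],
    [0, 0, 0],
  ],
)

```text
time_s: 17.7
ee_pos: [0.5973, -0.2993, 0.1035]
eef_rot: [-3.14, 0.003, -3.029]
force: [1.1, -0.9, 1.0]
finger_gap: 0.0381
gripper_force: 0.0
```

carry_out(
  offset=[
    [-0.07, 0.2, 0],
    [-0.17, 0.45, 0],
    [-0.27, 0.72, 0],
    [-0.37, 1.0, 0],
  ],
  rotation=[
    [0, 0, -0.005],
    [0, 0, -0.011],
    [0, 0, -0.018],
    [0, 0, -0.024],
  ],
  fingers=-1,
)

```text
time_s: 18.03
ee_pos: [0.559, -0.1982, 0.0998]
eef_rot: [-3.141, 0.0, -3.107]
force: [-0.3, 0.6, 0.6]
finger_gap: 0.0836
gripper_force: 0.0
```

carry_out(
  offset=[
    [-0.12, 0.33, 0],
    [-0.25, 0.66, 0],
    [-0.37, 1.0, 0],
  ],
  rotation=[
    [0, 0, -0.008],
    [0, 0, -0.016],
    [0, 0, -0.024],
  ],
)

```text
time_s: 18.28
ee_pos: [0.5217, -0.0978, 0.0998]
eef_rot: [-3.142, 0.0, 3.101]
force: [1.1, 1.1, 0.2]
finger_gap: 0.0858
gripper_force: 0.0
```

carry_out(
  offset=[
    [-0.12, 0.33, 0],
    [-0.25, 0.66, 0],
    [-0.37, 1.0, 0],
  ],
  rotation=[
    [0, 0, -0.008],
    [0, 0, -0.016],
    [0, 0, -0.024],
  ],
)

```text
time_s: 18.53
ee_pos: [0.4847, 0.0024, 0.1]
eef_rot: [3.142, 0.001, 3.026]
force: [0.9, 0.1, 0.1]
finger_gap: 0.0858
gripper_force: 0.0
```

carry_out(
  offset=[
    [-0.12, 0.33, 0],
    [-0.25, 0.66, 0],
    [-0.37, 1.0, 0],
  ],
  rotation=[
    [0, 0, -0.008],
    [0, 0, -0.016],
    [0, 0, -0.024],
  ],
)

```text
time_s: 18.78
ee_pos: [0.4477, 0.1024, 0.1001]
eef_rot: [3.141, 0.001, 2.951]
force: [0.2, -0.5, -0.4]
finger_gap: 0.0856
gripper_force: 0.0
```

carry_out(
  offset=[
    [-0.12, 0.33, 0],
    [-0.25, 0.66, 0],
    [-0.37, 1.0, 0],
  ],
  rotation=[
    [0, 0, -0.008],
    [0, 0, -0.016],
    [0, 0, -0.024],
  ],
)

```text
time_s: 19.03
ee_pos: [0.4106, 0.2025, 0.1001]
eef_rot: [3.141, 0.001, 2.875]
force: [1.1, 1.3, -0.3]
finger_gap: 0.085
gripper_force: 0.0
```

carry_out(
  offset=[
    [-0.12, 0.33, 0],
    [-0.25, 0.66, 0],
    [-0.37, 1.0, 0],
  ],
  rotation=[
    [0, 0, -0.008],
    [0, 0, -0.016],
    [0, 0, -0.024],
  ],
)

```text
time_s: 19.28
ee_pos: [0.3736, 0.3026, 0.1002]
eef_rot: [3.141, 0.001, 2.8]
force: [1.1, 0.0, 0.1]
finger_gap: 0.0855
gripper_force: 0.0
```

carry_out(
  offset=[
    [0, 0.3, 0],
    [0, 0.45, 0],
    [0, 0.47, 0],
    [0, 0.47, 0],
    [0, 0.47, 0],
  ],
  rotation=[
    [0, 0, 0],
    [0, 0, 0],
    [0, 0, 0],
    [0, 0, 0],
    [0, 0, 0],
  ],
)

```text
time_s: 19.7
ee_pos: [0.3747, 0.3471, 0.0995]
eef_rot: [-3.141, -0.0, 2.801]
force: [1.2, 0.3, -0.3]
finger_gap: 0.0856
gripper_force: 0.0
```

```bash
python3 -c "from h import *;blue('pics/w7.png')"
```

```text
px [321. 252.] at [0.3732 0.3452 0.02  ] slat yaw 160.6 len [0.032 0.021]
[0.3748 0.3469 0.0996] [-180.    -0.   160.4] 19.75
```

carry_out(
  offset=[
    [-0.01, -0.02, -0.2],
    [-0.01, -0.02, -0.45],
    [-0.01, -0.02, -0.7],
    [-0.01, -0.02, -0.87],
    [-0.01, -0.02, -0.94],
  ],
  rotation=[
    [0, 0, 0],
    [0, 0, 0],
    [0, 0, 0],
    [0, 0, 0],
    [0, 0, 0],
  ],
)

```text
time_s: 20.17
ee_pos: [0.3729, 0.3438, 0.003]
eef_rot: [-3.138, -0.001, 2.8]
force: [-0.7, -1.5, 0.0]
finger_gap: 0.0854
gripper_force: 0.0
```

carry_out(
  offset=[
    [0, 0, 0],
    [0, 0, 0],
    [0, 0, 0],
    [0, 0, 0],
    [0, 0, 0],
  ],
  rotation=[
    [0, 0, 0],
    [0, 0, 0],
    [0, 0, 0],
    [0, 0, 0],
    [0, 0, 0],
  ],
  fingers=1,
)

```text
time_s: 20.58
ee_pos: [0.3743, 0.3466, 0.007]
eef_rot: [3.14, 0.001, 2.801]
force: [1.1, -0.3, 2.6]
finger_gap: 0.0311
gripper_force: 30.5
```

carry_out(
  offset=[
    [0, 0, 0],
    [0, 0, 0],
    [0, 0, 0],
  ],
  rotation=[
    [0, 0, 0],
    [0, 0, 0],
    [0, 0, 0],
  ],
)

```text
time_s: 20.83
ee_pos: [0.3743, 0.3466, 0.007]
eef_rot: [3.14, 0.001, 2.801]
force: [0.0, -1.8, 5.2]
finger_gap: 0.0314
gripper_force: 31.0
```

carry_out(
  offset=[
    [0, 0, 0.1],
    [0, 0, 0.25],
    [0, 0, 0.45],
    [0, 0, 0.65],
    [0, 0, 0.7],
  ],
  rotation=[
    [0, 0, 0],
    [0, 0, 0],
    [0, 0, 0],
    [0, 0, 0],
    [0, 0, 0],
  ],
)

```text
time_s: 21.25
ee_pos: [0.3746, 0.3471, 0.0795]
eef_rot: [3.137, 0.002, 2.802]
force: [-0.1, 0.6, 0.4]
finger_gap: 0.0313
gripper_force: 30.3
```

carry_out(
  offset=[
    [0.07, -0.2, 0],
    [0.16, -0.43, 0],
    [0.26, -0.7, 0],
    [0.36, -0.97, 0],
  ],
  rotation=[
    [0, 0, 0.005],
    [0, 0, 0.011],
    [0, 0, 0.018],
    [0, 0, 0.024],
  ],
)

```text
time_s: 21.58
ee_pos: [0.4096, 0.2483, 0.0755]
eef_rot: [3.141, 0.0, 2.879]
force: [-0.7, -0.9, -0.7]
finger_gap: 0.031
gripper_force: 30.3
```

carry_out(
  offset=[
    [0.12, -0.32, 0],
    [0.24, -0.65, 0],
    [0.36, -0.97, 0],
  ],
  rotation=[
    [0, 0, 0.008],
    [0, 0, 0.016],
    [0, 0, 0.024],
  ],
)

```text
time_s: 21.83
ee_pos: [0.4457, 0.1506, 0.0756]
eef_rot: [3.141, 0.0, 2.954]
force: [1.0, 0.7, -0.3]
finger_gap: 0.0313
gripper_force: 30.3
```

carry_out(
  offset=[
    [0.12, -0.32, 0],
    [0.24, -0.65, 0],
    [0.36, -0.97, 0],
  ],
  rotation=[
    [0, 0, 0.008],
    [0, 0, 0.016],
    [0, 0, 0.024],
  ],
)

```text
time_s: 22.08
ee_pos: [0.4818, 0.0534, 0.0756]
eef_rot: [3.142, 0.0, 3.029]
force: [0.8, 0.4, -0.2]
finger_gap: 0.0313
gripper_force: 30.3
```

carry_out(
  offset=[
    [0.12, -0.32, 0],
    [0.24, -0.65, 0],
    [0.36, -0.97, 0],
  ],
  rotation=[
    [0, 0, 0.008],
    [0, 0, 0.016],
    [0, 0, 0.024],
  ],
)

```text
time_s: 22.33
ee_pos: [0.5178, -0.0437, 0.0755]
eef_rot: [3.142, 0.0, 3.104]
force: [0.8, 0.8, -0.6]
finger_gap: 0.0308
gripper_force: 30.3
```

carry_out(
  offset=[
    [0.12, -0.32, 0],
    [0.24, -0.65, 0],
    [0.36, -0.97, 0],
  ],
  rotation=[
    [0, 0, 0.008],
    [0, 0, 0.016],
    [0, 0, 0.024],
  ],
)

```text
time_s: 22.58
ee_pos: [0.5538, -0.1407, 0.0754]
eef_rot: [3.142, 0.0, -3.104]
force: [0.7, 1.1, -0.3]
finger_gap: 0.0309
gripper_force: 30.3
```

carry_out(
  offset=[
    [0.12, -0.32, 0],
    [0.24, -0.65, 0],
    [0.34, -0.92, 0],
    [0.36, -0.97, 0],
    [0.36, -0.97, 0],
  ],
  rotation=[
    [0, 0, 0.008],
    [0, 0, 0.016],
    [0, 0, 0.022],
    [0, 0, 0.024],
    [0, 0, 0.024],
  ],
)

```text
time_s: 23.0
ee_pos: [0.5896, -0.2376, 0.0747]
eef_rot: [3.141, -0.001, -3.031]
force: [0.7, 0.3, 0.4]
finger_gap: 0.0309
gripper_force: 30.3
```

carry_out(
  offset=[
    [0, 0, 0],
    [0, 0, 0],
    [0, 0, 0],
  ],
  rotation=[
    [0, 0, 0],
    [0, 0, 0],
    [0, 0, 0],
  ],
)

```text
time_s: 23.25
ee_pos: [0.5894, -0.2347, 0.0757]
eef_rot: [3.141, 0.0, -3.028]
force: [-0.1, -0.2, -0.7]
finger_gap: 0.031
gripper_force: 30.3
```

```bash
python3 -c "from h import *;blue('pics/w8.png')"
```

```text
px [215. 269.] at [ 0.5984 -0.2996  0.02  ] slat yaw 7.8 len [0.033 0.021]
px [326. 329.] at [ 0.6315 -0.229   0.02  ] slat yaw 7.4 len [0.05  0.033]
px [621. 369.] at [ 0.6408 -0.0274  0.02  ] slat yaw 179.9 len [0.023 0.029]
[ 0.5895 -0.2348  0.0758] [-180.     0.  -173.5] 23.3
```

View pics/w8.png

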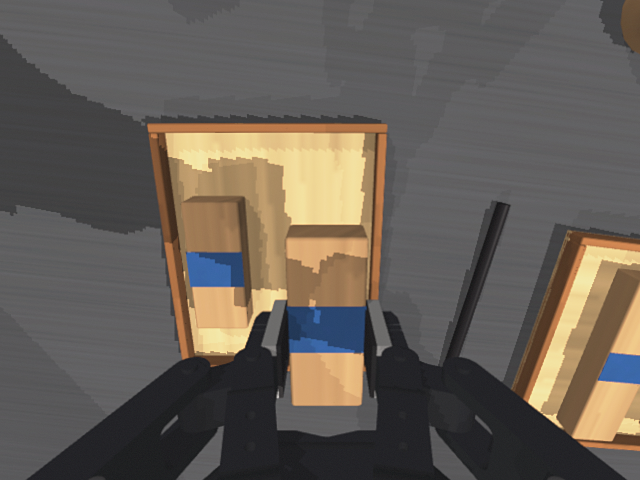

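Short_a lies flat in the left slot with its tape at (215,269), and short_b hangs over the right slot with clearance. Lowering it.

carry_out(
  offset=[
    [0, 0.01, -0.15],
    [0, 0.01, -0.3],
    [0, 0.01, -0.45],
    [0, 0.01, -0.56],
    [0, 0.01, -0.61],
  ],
  rotation=[
    [0, 0, 0],
    [0, 0, 0],
    [0, 0, 0],
    [0, 0, 0],
    [0, 0, 0],
  ],
)

```text
time_s: 23.72
ee_pos: [0.5888, -0.234, 0.0129]
eef_rot: [3.141, -0.002, -3.029]
force: [-1.0, -0.1, -1.1]
finger_gap: 0.0312
gripper_force: 30.3
```

carry_out(
  offset=[
    [0, 0, -0.01],
    [0, 0, -0.02],
    [0, 0, -0.03],
    [0, 0, -0.035],
    [0, 0, -0.035],
  ],
  rotation=[
    [0, 0, 0],
    [0, 0, 0],
    [0, 0, 0],
    [0, 0, 0],
    [0, 0, 0],
  ],
)

```text
time_s: 24.13
ee_pos: [0.5899, -0.235, 0.0116]
eef_rot: [-3.141, 0.001, -3.029]
force: [0.0, -0.2, -0.4]
finger_gap: 0.0314
gripper_force: 30.3
```

carry_out(
  offset=[
    [0, 0, -0.005],
    [0, 0, -0.008],
    [0, 0, -0.008],
  ],
  rotation=[
    [0, 0, 0],
    [0, 0, 0],
    [0, 0, 0],
  ],
)

```text
time_s: 24.38
ee_pos: [0.5898, -0.2351, 0.011]
eef_rot: [-3.141, 0.001, -3.029]
force: [-1.2, -0.8, 4.4]
finger_gap: 0.0314
gripper_force: 30.9
```

carry_out(
  offset=[
    [0, 0, 0],
    [0, 0, 0],
    [0, 0, 0],
    [0, 0, 0],
  ],
  rotation=[
    [0, 0, 0],
    [0, 0, 0],
    [0, 0, 0],
    [0, 0, 0],
  ],
  fingers=0.1,
)

```text
time_s: 24.72
ee_pos: [0.5895, -0.2349, 0.01]
eef_rot: [3.141, -0.0, -3.029]
force: [0.7, 0.3, 0.7]
finger_gap: 0.0386
gripper_force: 0.0
```

carry_out(
  offset=[
    [0, 0, 0.05],
    [0, 0, 0.2],
    [0, 0, 0.45],
    [0, 0, 0.75],
    [0, 0, 0.9],
  ],
  rotation=[
    [0, 0, 0],
    [0, 0, 0],
    [0, 0, 0],
    [0, 0, 0],
    [0, 0, 0],
  ],
)

```text
time_s: 25.13
ee_pos: [0.5903, -0.2352, 0.1041]
eef_rot: [-3.14, 0.003, -3.029]
force: [0.6, 0.0, 0.3]
finger_gap: 0.0385
gripper_force: 0.0
```

carry_out(
  offset=[
    [-0.2, 0.2, 0],
    [-0.4, 0.4, 0],
    [-0.6, 0.6, 0],
    [-0.8, 0.8, 0],
  ],
  rotation=[
    [0, 0, -0.007],
    [0, 0, -0.015],
    [0, 0, -0.022],
    [0, 0, -0.03],
  ],
  fingers=-1,
)

```text
time_s: 25.47
ee_pos: [0.5086, -0.1542, 0.1004]
eef_rot: [-3.142, 0.0, -3.125]
force: [1.3, -0.5, 0.5]
finger_gap: 0.0842
gripper_force: 0.0
```

carry_out(
  offset=[
    [-0.3, 0.3, 0],
    [-0.6, 0.6, 0],
    [-0.8, 0.82, 0],
    [-0.8, 0.82, 0],
    [-0.8, 0.82, 0],
  ],
  rotation=[
    [0, 0, -0.01],
    [0, 0, -0.02],
    [0, 0, -0.03],
    [0, 0, -0.03],
    [0, 0, -0.03],
  ],
)

```text
time_s: 25.88
ee_pos: [0.4292, -0.0721, 0.1011]
eef_rot: [-3.141, 0.002, 3.067]
force: [1.0, -0.4, 0.4]
finger_gap: 0.0853
gripper_force: 0.0
```

carry_out(
  offset=[
    [0, 0, 0],
    [0, 0, 0],
    [0, 0, 0],
  ],
  rotation=[
    [0, 0, 0],
    [0, 0, 0],
    [0, 0, 0],
  ],
)

```text
time_s: 26.13
ee_pos: [0.4301, -0.0735, 0.1001]
eef_rot: [-3.142, -0.0, 3.065]
force: [0.4, -0.4, 0.1]
finger_gap: 0.0852
gripper_force: 0.0
```

```bash
python3 -c "from h import *;blue('pics/w9.png')"
```

```text
px [136. 459.] at [ 0.601  -0.2448  0.02  ] slat yaw 15.6 len [0.016 0.011]
[ 0.4299 -0.0734  0.1   ] [180.   -0.  175.6] 26.1833
```

View pics/w9.png

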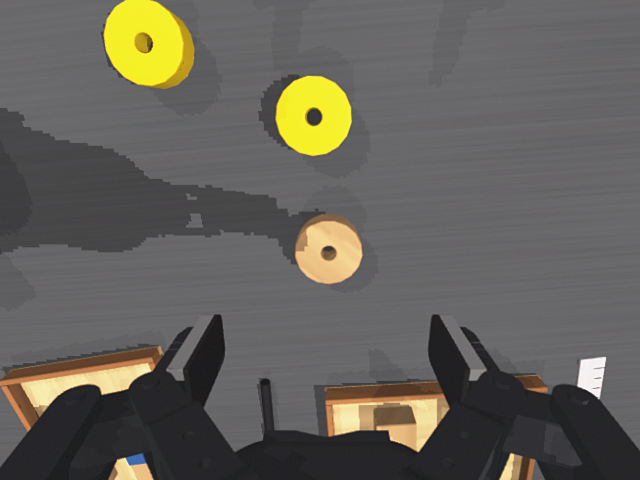

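The ash wheel sits under the fingers with its hole at about (329,254). The yellow discs are at (314,116) and (144,43), outside the finger span.

```bash
python3 -c "
from h import *
print(ray('wrist',(329,254),.02).round(4))"
```

```text
[ 0.431  -0.0705  0.02  ]
```

carry_out(
  offset=[
    [0.01, 0.03, -0.2],
    [0.01, 0.03, -0.45],
    [0.01, 0.03, -0.7],
    [0.01, 0.03, -0.87],
    [0.01, 0.03, -0.95],
  ],
  rotation=[
    [0, 0, 0],
    [0, 0, 0],
    [0, 0, 0],
    [0, 0, 0],
    [0, 0, 0],
  ],
)

```text
time_s: 26.6
ee_pos: [0.4293, -0.0701, 0.0025]
eef_rot: [3.141, -0.004, 3.065]
force: [-1.1, 0.1, -0.2]
finger_gap: 0.0855
gripper_force: 0.0
```

carry_out(
  offset=[
    [0, 0, 0],
    [0, 0, 0],
    [0, 0, 0],
    [0, 0, 0],
    [0, 0, 0],
  ],
  rotation=[
    [0, 0, 0],
    [0, 0, 0],
    [0, 0, 0],
    [0, 0, 0],
    [0, 0, 0],
  ],
  fingers=1,
)

```text
time_s: 27.02
ee_pos: [0.4315, -0.0701, 0.0069]
eef_rot: [-3.141, 0.002, 3.065]
force: [-1.6, -0.1, 6.9]
finger_gap: 0.0436
gripper_force: 30.3
```

carry_out(
  offset=[
    [0, 0, 0],
    [0, 0, 0],
    [0, 0, 0],
  ],
  rotation=[
    [0, 0, 0],
    [0, 0, 0],
    [0, 0, 0],
  ],
)

```text
time_s: 27.27
ee_pos: [0.4315, -0.0702, 0.0068]
eef_rot: [-3.141, 0.003, 3.065]
force: [-2.8, -0.4, 5.7]
finger_gap: 0.0439
gripper_force: 30.3
```

carry_out(
  offset=[
    [0, 0, 0.1],
    [0, 0, 0.25],
    [0, 0, 0.45],
    [0, 0, 0.65],
    [0, 0, 0.7],
  ],
  rotation=[
    [0, 0, 0],
    [0, 0, 0],
    [0, 0, 0],
    [0, 0, 0],
    [0, 0, 0],
  ],
)

```text
time_s: 27.68
ee_pos: [0.4321, -0.0702, 0.0792]
eef_rot: [-3.141, 0.005, 3.065]
force: [0.8, 0.3, -1.4]
finger_gap: 0.0437
gripper_force: 30.7
```

carry_out(
  offset=[
    [0.08, 0.15, 0],
    [0.18, 0.36, 0],
    [0.3, 0.6, 0],
    [0.43, 0.86, 0],
  ],
  rotation=[
    [0, 0, 0],
    [0, 0, 0],
    [0, 0, 0],
    [0, 0, 0],
  ],
)

```text
time_s: 28.02
ee_pos: [0.474, 0.0168, 0.0756]
eef_rot: [3.142, 0.001, 3.064]
force: [0.7, -0.1, -0.1]
finger_gap: 0.0439
gripper_force: 30.7
```

carry_out(
  offset=[
    [0.14, 0.28, 0],
    [0.28, 0.57, 0],
    [0.43, 0.86, 0],
  ],
  rotation=[
    [0, 0, 0],
    [0, 0, 0],
    [0, 0, 0],
  ],
)

```text
time_s: 28.27
ee_pos: [0.517, 0.1036, 0.0754]
eef_rot: [3.141, 0.0, 3.065]
force: [0.6, -0.0, -0.1]
finger_gap: 0.0437
gripper_force: 30.7
```

carry_out(
  offset=[
    [0.14, 0.28, 0],
    [0.28, 0.57, 0],
    [0.43, 0.86, 0],
  ],
  rotation=[
    [0, 0, 0],
    [0, 0, 0],
    [0, 0, 0],
  ],
)

```text
time_s: 28.52
ee_pos: [0.56, 0.1897, 0.0752]
eef_rot: [3.142, 0.0, 3.065]
force: [0.7, -0.5, -0.7]
finger_gap: 0.0438
gripper_force: 30.7
```

carry_out(
  offset=[
    [0.14, 0.28, 0],
    [0.28, 0.57, 0],
    [0.4, 0.8, 0],
    [0.43, 0.86, 0],
    [0.43, 0.86, 0],
  ],
  rotation=[
    [0, 0, 0],
    [0, 0, 0],
    [0, 0, 0],
    [0, 0, 0],
    [0, 0, 0],
  ],
)

```text
time_s: 28.93
ee_pos: [0.6027, 0.2756, 0.0744]
eef_rot: [-3.141, -0.001, 3.067]
force: [-0.1, 0.1, -0.2]
finger_gap: 0.0436
gripper_force: 30.7
```

carry_out(
  offset=[
    [0, 0, 0],
    [0, 0, 0],
    [0, 0, 0],
  ],
  rotation=[
    [0, 0, 0],
    [0, 0, 0],
    [0, 0, 0],
  ],
)

```text
time_s: 29.18
ee_pos: [0.6023, 0.2729, 0.0755]
eef_rot: [-3.141, 0.0, 3.064]
force: [-0.4, -0.0, -0.3]
finger_gap: 0.0437
gripper_force: 30.7
```

```bash
python3 -c "from h import *;blue('pics/w10.png')"
```

```text
[0.6024 0.273  0.0756] [180.    0.  175.6] 29.2333
```

View pics/w10.png

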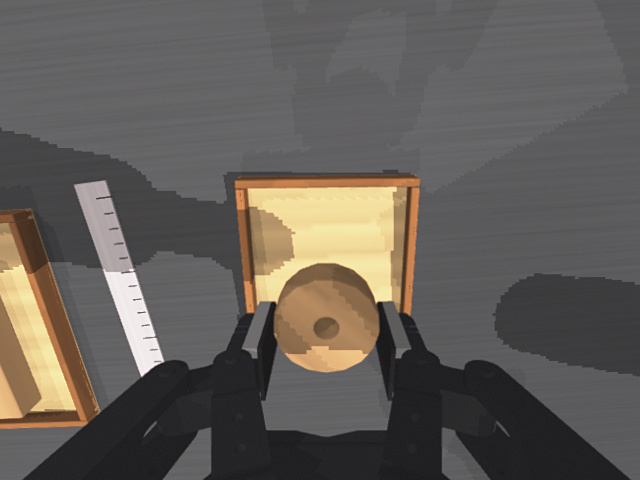

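The wheel hangs centred over the smallest tray, whose rim corners are near (235,182) and (420,177). Lowering it.

carry_out(
  offset=[
    [0.02, 0, -0.15],
    [0.02, 0, -0.3],
    [0.02, 0, -0.45],
    [0.02, 0, -0.56],
    [0.02, 0, -0.61],
  ],
  rotation=[
    [0, 0, 0],
    [0, 0, 0],
    [0, 0, 0],
    [0, 0, 0],
    [0, 0, 0],
  ],
)

```text
time_s: 29.65
ee_pos: [0.6037, 0.2732, 0.0126]
eef_rot: [-3.141, -0.002, 3.065]
force: [-0.4, -0.1, -0.0]
finger_gap: 0.0439
gripper_force: 30.7
```

carry_out(
  offset=[
    [0, 0, -0.01],
    [0, 0, -0.02],
    [0, 0, -0.03],
    [0, 0, -0.035],
    [0, 0, -0.035],
  ],
  rotation=[
    [0, 0, 0],
    [0, 0, 0],
    [0, 0, 0],
    [0, 0, 0],
    [0, 0, 0],
  ],
)

```text
time_s: 30.07
ee_pos: [0.6048, 0.2742, 0.0113]
eef_rot: [3.141, 0.001, 3.065]
force: [-0.7, -0.1, 0.2]
finger_gap: 0.0437
gripper_force: 30.7
```

carry_out(
  offset=[
    [0, 0, -0.005],
    [0, 0, -0.008],
    [0, 0, -0.008],
  ],
  rotation=[
    [0, 0, 0],
    [0, 0, 0],
    [0, 0, 0],
  ],
)

```text
time_s: 30.32
ee_pos: [0.6049, 0.2743, 0.011]
eef_rot: [3.141, 0.001, 3.065]
force: [-1.2, -0.5, 5.3]
finger_gap: 0.0437
gripper_force: 31.1
```

carry_out(
  offset=[
    [0, 0, 0],
    [0, 0, 0],
    [0, 0, 0],
    [0, 0, 0],
  ],
  rotation=[
    [0, 0, 0],
    [0, 0, 0],
    [0, 0, 0],
    [0, 0, 0],
  ],
  fingers=-0.22,
)

```text
time_s: 30.65
ee_pos: [0.6045, 0.2741, 0.0097]
eef_rot: [-3.142, -0.0, 3.065]
force: [0.3, 1.6, -0.1]
finger_gap: 0.0521
gripper_force: 0.0
```

carry_out(
  offset=[
    [0, 0, 0.05],
    [0, 0, 0.2],
    [0, 0, 0.45],
    [0, 0, 0.75],
    [0, 0, 0.9],
  ],
  rotation=[
    [0, 0, 0],
    [0, 0, 0],
    [0, 0, 0],
    [0, 0, 0],
    [0, 0, 0],
  ],
)

```text
time_s: 31.07
ee_pos: [0.6053, 0.2744, 0.1038]
eef_rot: [3.14, 0.003, 3.065]
force: [0.5, -0.5, 0.2]
finger_gap: 0.0521
gripper_force: 0.0
```

carry_out(
  offset=[
    [-0.2, 0, 0.2],
    [-0.5, 0, 0.4],
    [-0.8, 0, 0.7],
    [-1.0, 0, 0.9],
    [-1.0, 0, 0.9],
  ],
  rotation=[
    [0, 0, 0],
    [0, 0, 0],
    [0, 0, 0],
    [0, 0, 0],
    [0, 0, 0],
  ],
)

```text
time_s: 31.48
ee_pos: [0.5029, 0.2749, 0.1963]
eef_rot: [3.137, 0.006, 3.067]
force: [0.1, 0.7, 1.0]
finger_gap: 0.0521
gripper_force: 0.0
```

carry_out(
  offset=[
    [-0.2, 0.1, 0.2],
    [-0.5, 0.3, 0.4],
    [-0.8, 0.5, 0.5],
    [-1.0, 0.6, 0.5],
    [-1.0, 0.6, 0.5],
  ],
  rotation=[
    [0, 0, 0],
    [0, 0, 0],
    [0, 0, 0],
    [0, 0, 0],
    [0, 0, 0],
  ],
)

```text
time_s: 31.9
ee_pos: [0.402, 0.3359, 0.2413]
eef_rot: [3.14, 0.001, 3.068]
force: [-0.9, -1.0, -0.7]
finger_gap: 0.0521
gripper_force: 0.0
```

```bash
python3 -c "
from h import *
a=cams.get_image('scene');cv2.imwrite('pics/s9.png',cv2.resize(a[130:450,80:530],None,fx=1.75,fy=1.75,interpolation=cv2.INTER_CUBIC))
s=env.sense();print(s['ee_pos'],s['time_s'],s['force'])"
```

```text
[0.40339451 0.3351207  0.24063923] 31.95 [ 0.52843644 -0.28938472  0.0971623 ]
```

View pics/s9.png

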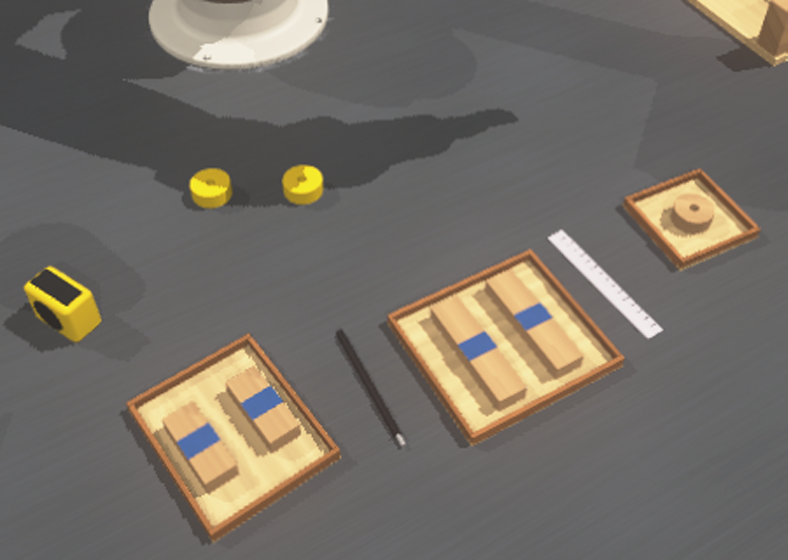

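The final view shows all five pieces flat in their trays: long slats at (477,347) and (533,316), short slats at (198,441) and (263,403), and the wheel at (694,210). The tape measure (62,303) and both yellow discs haven't moved.

```bash
python3 -c "
from rig import env
print(env.hand_in())"
```

```text
the job is handed in; nothing more can be done
None
```

The job is handed in at about 32 s of the 118 s allowed: both long slats, both short slats and the ash wheel lie flat in their own trays, each set down under light contact, and the tape measure was left where it stood.

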